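Put the tape rolls away under the low tape bays

TASK

Put the two rolls of masking tape away, each flat on the bench in the bay made for its size: the large, thick green roll in the wide, higher bay and the smaller, thin beige roll in the narrow, lower one. Slide each in under the blue roof from the open front and push it right back to the stop (its front edge still peeps out then). Leave the other things on the bench where they are.

Things in the scene. Friction and masses are not known exactly. Their poses are not given: they have to be found in the camera images.
- green_tape: the large roll of tape: green ring, outside diameter 99 mm, hole 74 mm in diameter (its wall 12 to 15 mm thick), 24 mm high. Lying flat on the bench. Origin: on its axis, at its underside; z up. Too wide to grip across: pinch the rim with one finger in the hole and one outside.
- beige_tape: the small roll of tape: beige ring, outside diameter 89 mm, hole 74 mm in diameter (its wall 8 to 11 mm thick), 18 mm high. Lying flat on the bench. Origin: on its axis, at its underside; z up. Too wide to grip across: pinch the rim with one finger in the hole and one outside.
- wide_bay: low bay for the green roll, fixed to the bench: wooden cheeks (12 mm) and back stop, flat blue roof 4 mm thick, no floor. 107 mm wide, 31 high inside. Origin: on the bench, where its roll's centre lies when the roll touches the stop; x points into the bay, z up. Stop face x = +50 mm, bay's back +60, roof's front edge -30 (a home roll stands out 20), flared lead-ins to -44.
- narrow_bay: low bay for the beige roll, fixed to the bench: wooden cheeks (12 mm) and back stop, flat blue roof 4 mm thick, no floor. 96 mm wide, 23 high inside. Origin: on the bench, where its roll's centre lies when the roll touches the stop; x points into the bay, z up. Stop face x = +45 mm, bay's back +55, roof's front edge -25 (a home roll stands out 20), flared lead-ins to -39.
- mug: dark blue mug, 84 mm wide (114 with its handle), 95 tall, loose; bystander; origin at the centre of its underside
- eraser: white rubber block 30 x 55 x 16, loose; bystander; origin at the centre of its underside
- red_pencil: flat red pencil 14 x 149 x 7, loose; bystander; origin at the centre of its underside
- blue_tube: paint tube with a light blue label, 34 x 111 x 26, loose; bystander; origin at the centre of its underside

How it is judged:
By the outcome, as a careful person would: the job done as asked, in the order asked, and still so for the second after the job is handed in, with the robot touching nothing.
It also fails if it takes over 70 s, if anything falls off the work surface, if the arm or the gripper's body presses on something with over 40 N, if the wrist force passes 120 N, or if a joint passes its speed limit or range.

ROBOT

A 7-joint arm with a two-finger parallel gripper is mounted at the origin on the work surface; the furniture and walls round the work are solid. World frame = base frame: x ahead of the robot, y to its left, z up, the work surface at z = 0. Lengths are in m, angles in degrees, forces in N, time in s.
With the tool pointing down it reaches from about 0.425 to 0.875 m from the base axis. Payload 4.7 kg.
Tool frame: the origin (TCP) lies at the very end of the fingers, on their centre line; the grasp point (between the pads) lies 19 mm behind it (env.grip_point_offset is the distance from the TCP to the grasp point, in m); z points along the fingers, y is the line along which they close (so a half turn about z gives the same grasp; the last joint's range is limited). The gripper opens to 87 mm and grips with 3 to 60 N. Pads are 19 mm wide; open, the fingers measure 117 mm over their backs; the gripper's body (75 mm by 190 mm) begins 51 mm behind the grasp point.
Start: joints at [-72.302, 18.392, -4.016, 83.108, 1.295, 78.541, -3.26], TCP at [0.189, 0.622, 0.223] pointing down, gripper open.
Joint ranges: [-163.93, 163.93], [-17.29, 119.83], [-79.2, 71.16], [3.27, 140.29], [-89.18, 269.18], [5.43, 117.66], [-154.24, 154.24]. Speed limits (degrees/s): [147.25, 147.25, 180, 180, 180, 180, 180].

INTERFACE

Orientations are given as [roll, pitch, yaw] about the fixed x, y, z axes, in that order (R = Rz(yaw) Ry(pitch) Rx(roll)).
In Python, from cell import env gives the robot as it stands.
- The arm moves only by the tool jog_arm, never from a script. Its argument "motion" is a list of rows, each an object of numbers: "x", "y", "z": the shift along the tool's x, y, z in cm; "ax", "ay", "az": the turn, a rotation vector about the tool's x, y, z in degrees. In form: [{"x": .., "y": .., "z": .., "ax": .., "ay": .., "az": ..}, ...]. A call has exactly 5 rows; each row shifts and turns the commanded pose from where the row before left it, along the tool's axes as they then stand; what a row does not reach is not made up. A row lasts 1/10 s, in which the tool goes at most 50 mm and 8.59 degrees, less where a joint would pass 70% of its speed; a pose out of reach is approached as far as the arm can. A call is refused whole if a number of a shift passes 5 or a number of a turn 8.59, either way. A call with a gripper value outside its range is refused whole. "claw" is the gripper command: -1 is shut, 1 is fully open, values between are in proportion, set as the call begins (left out, the last holds). The fingers move at their own pace and stop on an object; "squeeze" is the grip in N (left out, the last holds). Time passes only in rows, so rows that do not move let the fingers close, or fill a call up. It gives the time, the measured TCP pose, the force, the opening and the grip force at its end, in the units of the state.
- env.get_obs(): the state, without advancing time (a new reading comes with each control period).
- env.read_camera(name): name is "scene" or "top"; returns the picture (420x560x3 uint8, red, green, blue); there is no depth.
- env.camera_params(name): a dict with "fx", "fy", "cx", "cy" (pixels), "extrinsics" (4x4, takes a point from world to camera coordinates). Camera axes: x right, y up, looking along -z (the intrinsics and any distortion apply to the point x, -y, -z); pixel columns grow to the right and rows downward; lengths in m; the calibration is good to about 2 mm. A picture is of the moment at which its call begins. camera_params takes no time and is no camera call.
- env.sign_off(): hands the job in; it is judged then, once.
The state is a dict: "time_s": time; "qpos": joint angles; "joint_velocities": joint speeds; "effort": joint torques, N m; "tool_pos": TCP position; "tool_rot": TCP orientation; "force": force on the tool from outside, world axes, zero at the start; "wrist_torque": the same for the moment, N m; "grip_width": finger opening in m; "grasp_force": force on a finger pad.
Only numpy, scipy, OpenCV 4.12 (cv2) and the standard library are available. Lean on these libraries where they do the work, as an engineer would, in place of code of your own. Each camera call takes 0.05 s, during which the arm holds its last target. There are 200 camera calls.

## Working session

There is one attempt and no reset: what is moved stays moved. The work goes in short steps, Python scripts to look and compute and a tool call to move; the robot and the scene stay as the last step left them, time stands still between calls to the robot, and variables do not carry over. Pictures are saved under pics/ and viewed, at most 10 in all, crops included, and the job is handed in when it is done.

Besides the shell and the picture viewer there is one more tool, called after "Request:" as a command line: name --argument value ..., lists and objects as JSON in quotes. jog_arm: Moves the arm, as the interface text tells. Its arguments: {"type":"object","properties":{"motion":{"type":"array"},"claw":{"type":"number"},"squeeze":{"type":"number"}},"required":["motion"]}

```bash
mkdir -p pics; ls
python3 - <<'E'
from cell import env
import cv2
for n in("scene","top"):
    cv2.imwrite(f"pics/{n}0.png",env.read_camera(n)[:,:,::-1])
    p=env.camera_params(n);print({k:(v.tolist() if hasattr(v,'tolist') else v) for k,v in p.items()})
print(env.get_obs())
E
```

```text
pics
{'fx': 404.6922229700721, 'fy': 404.6922229700721, 'cx': 279.76597021568926, 'cy': 214.09318854349976, 'extrinsics': [[0.8198250031454927, -0.5724104283067766, -0.015273041057556828, -0.3371639422231931], [0.35928924437614856, 0.49345114320341943, 0.7920967164095901, -0.2058123127350851], [-0.44586792113036067, -0.654868132402922, 0.6102044952882595, -0.8612055163107574], [0.0, 0.0, 0.0, 1.0]]}
{'fx': 464.98373436887545, 'fy': 464.98373436887545, 'cx': 279.63566958275635, 'cy': 208.25954745913853, 'extrinsics': [[0.0200363843341032, -0.9997792404590373, -0.006325634352901779, 0.0023152965678201977], [0.9966386137277158, 0.01946996164344572, 0.07957634209047215, -0.45467577212851196], [-0.07943561499549931, -0.007898793626451189, 0.9968087038793018, -1.4114647032249326], [0.0, 0.0, 0.0, 1.0]]}
{'time_s': 0.1, 'qpos': array([-72.30045285,  18.4345758 ,  -4.01540428,  83.16893193,
         1.29474619,  78.54064627,  -3.26001251]), 'joint_velocities': array([-0.01864531, -0.13585273,  0.07565781, -0.08780415,  0.06088832,
       -0.02148772,  0.013749  ]), 'effort': array([-5.65446353e-04, -4.92572773e+01, -4.06015199e-01, -3.13400602e+01,
       -6.42484473e-02,  3.94721248e-02,  9.30180408e-05]), 'tool_pos': array([0.18876746, 0.62146112, 0.22156461]), 'tool_rot': array([-1.79901065e+02,  5.29821568e-03,  1.63109891e+02]), 'force': array([ 0.09619999, -0.16455118,  0.21050815]), 'wrist_torque': array([ 0.01593602, -0.03188443,  0.01782294]), 'grasp_force': 0.0, 'grip_width': 0.08716126423472842}
```

View pics/top0.png

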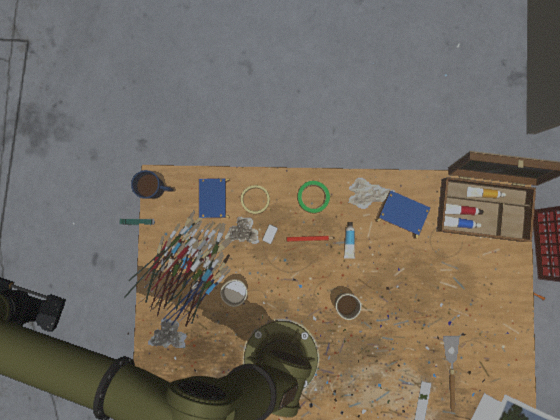

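View pics/scene0.png

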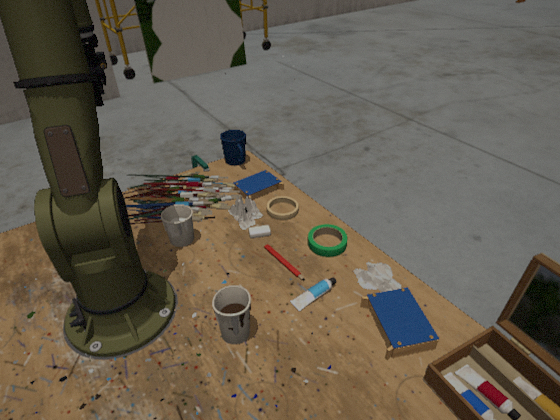

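The top view shows beige (255,199), green (314,197), a bay at left (212,198) and one at right (405,213). I'll enlarge that strip.

Run:
```python
import cv2,numpy as np
i=cv2.imread("pics/top0.png")
c=np.vstack([cv2.resize(i[165:265,185:345],None,fx=5,fy=5,interpolation=cv2.INTER_CUBIC)]);cv2.imwrite("pics/c1.png",c)
cv2.imwrite("pics/c2.png",cv2.resize(i[165:265,300:440],None,fx=5.7,fy=5.7,interpolation=cv2.INTER_CUBIC)[:, :800])
```

```text
(no output)
```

View pics/c1.png

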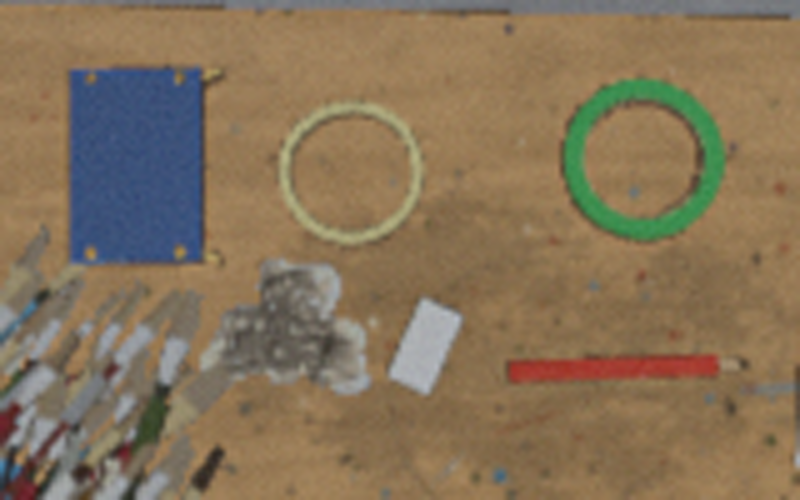

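View pics/c2.png

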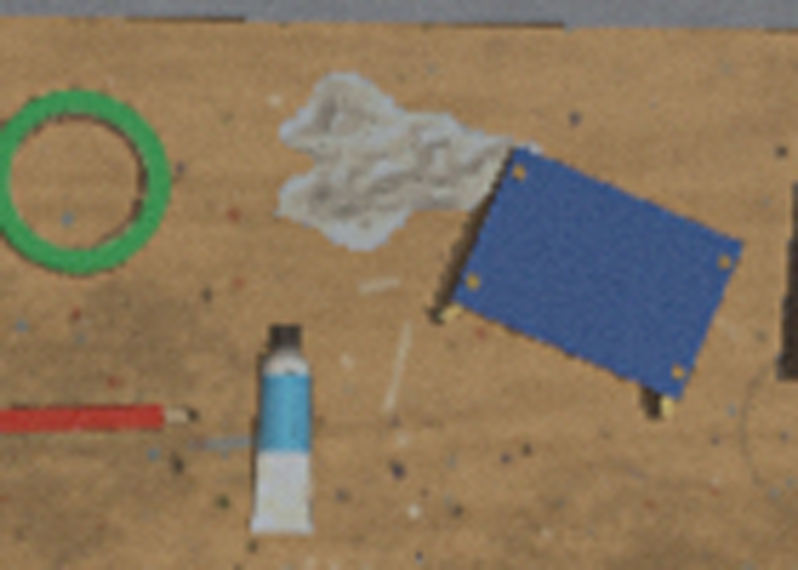

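Beige/eraser/green/pencil and the narrow bay (open to the right, lead-ins at crop (212,75),(212,257)) are clear. The wide bay opens down-left in the picture, with lead-ins at crop (440,312),(655,405).

```bash
cat > h.py <<'E'
import cv2,numpy as np
from cell import env
def world(n,uv,z):
    p=env.camera_params(n);E=np.array(p["extrinsics"]);R,t=E[:3,:3],E[:3,3]
    d=R.T@np.array([(uv[0]-p["cx"])/p["fx"],-(uv[1]-p["cy"])/p["fy"],-1.]);o=-R.T@t
    return (o+d*(z-o[2])/d[2])[:3]
def ring(img,n,lo,hi,z,win):
    m=cv2.inRange(cv2.cvtColor(img,cv2.COLOR_BGR2HSV),lo,hi);k=np.zeros_like(m);x0,x1,y0,y1=win;k[y0:y1,x0:x1]=255
    c=max(cv2.findContours(m&k,0,1)[0],key=cv2.contourArea)
    w=np.array([world(n,q,z)[:2] for q in cv2.convexHull(c)[:,0]],np.float32)
    return cv2.minEnclosingCircle(w)
E
python3 - <<'E'
from h import *
t=cv2.imread("pics/top0.png");s=cv2.imread("pics/scene0.png")
g=((50,100,60),(80,255,255));b=((18,40,120),(35,160,255))
print("green",ring(t,"top",*g,.024,(290,340,170,225)),ring(s,"scene",*g,.024,(295,360,215,265)))
b2=((22,60,130),(35,160,255))
print("beige",ring(t,"top",*b2,.018,(238,272,182,217)))
def bay(n,img,win,z,L,xm,roi):
    m=cv2.inRange(cv2.cvtColor(img,cv2.COLOR_BGR2HSV),(100,80,40),(125,255,255));k=np.zeros_like(m);x0,x1,y0,y1=win;k[y0:y1,x0:x1]=255
    c=max(cv2.findContours(m&k,0,1)[0],key=cv2.contourArea)
    w=np.array([world(n,q,z)[:2] for q in cv2.convexHull(c)[:,0]],np.float32)
    (c,sz,a)=cv2.minAreaRect(w);print(n,c,sz,a)
bay("top",t,(375,435,185,240),.035,0,0,0);bay("scene",s,(360,445,280,360),.035,0,0,0)
bay("top",t,(192,235,170,225),.027,0,0,0);bay("scene",s,(230,285,165,200),.027,0,0,0)
for q in [(211,179),(236,191)]:pass
print("mug",world("top",(148,183),.095),"tube",world("top",(350,224),.026),world("top",(350,258),.026), "edge",world("top",(300,167),0))
E
```

```text
green ((0.49303460121154785, -0.09085351973772049), 0.049252431839704514) ((0.484258770942688, -0.09963446855545044), 0.06013934314250946)
beige ((0.4827580451965332, 0.08867532759904861), 0.0448576845228672)
top (0.44842544198036194, -0.36664098501205444) (0.12967774271965027, 0.09018924832344055) 67.41311645507812
scene (0.44556060433387756, -0.36806315183639526) (0.12973806262016296, 0.09179197996854782) 67.10401153564453
top (0.4817831218242645, 0.22072401642799377) (0.11717721074819565, 0.0769106075167656) 1.6940548419952393
scene (0.4809374511241913, 0.2173437476158142) (0.11863923072814941, 0.08211412280797958) 1.1683919429779053
mug [0.515035   0.39736571 0.095     ] tube [ 0.41000651 -0.20403384  0.026     ] [ 0.3069764  -0.20485889  0.026     ] edge [ 0.58696424 -0.04977606  0.        ]
```

Request:
jog_arm --motion '[{"x":-4,"y":-0.8,"az":4.8},{"x":-4,"y":-0.8,"az":4.8},{"x":-4,"y":-0.8,"az":4.8},{"x":-4,"y":-0.8,"az":4.8},{"x":-4,"y":-0.8,"az":4.8}]' --claw 0.1 --squeeze 20

```text
$.motion[0]: bad value
```

Request:
jog_arm --motion '[{"x":-4,"y":-0.8,"az":4.8},{"x":-4,"y":-0.8,"az":4.8},{"x":-4,"y":-0.8,"az":4.8},{"x":-4,"y":-0.8,"az":4.8},{"x":-4,"y":-0.8,"az":4.8}]'

```text
$.motion[0]: bad value
```

Request:
jog_arm --motion '[{"x":-4,"y":-0.8,"az":4.8},{"x":-4,"y":-0.8,"az":4.8},{"x":-4,"y":-0.8,"az":4.8},{"x":-4,"y":-0.8,"az":4.8},{"x":-4,"y":-0.8,"az":4.8}]'

```text
$.motion[0]: bad value
```

```bash
cat >> h.py <<'E'
from scipy.spatial.transform import Rotation as Ro
def go(x,y,z,yaw):
    o=env.get_obs();R=Ro.from_euler('xyz',o["tool_rot"],degrees=True);T=Ro.from_euler('xyz',[180,0,yaw],degrees=True)
    rv=(R.inv()*T).as_rotvec(degrees=True);d=np.array([x,y,z])-o["tool_pos"]
    print("pos",o["tool_pos"].round(4),"rot",o["tool_rot"].round(2),"t",o["time_s"],"w",round(o["grip_width"],4),"F",o["force"].round(1),"gf",round(o["grasp_force"],1))
    print("turn",rv.round(2),"shift before turn",(R.inv().apply(d)*100).round(2),"after turn",(T.inv().apply(d)*100).round(2))
E
python3 -c "
from h import *
go(.4532,-.0741,.12,67.3);print(env.get_obs()['qpos'])"
```

```text
pos [0.1888 0.6215 0.2216] rot [-1.7990e+02  1.0000e-02  1.6311e+02] t 0.1 w 0.0872 F [ 0.1 -0.2  0.2] gf 0.0
turn [-7.000e-02  9.000e-02  9.581e+01] shift before turn [-45.51 -58.86  10.26] after turn [-53.96  51.24  10.16]
[-72.30045285  18.4345758   -4.01540428  83.16893193   1.29474619
  78.54064627  -3.26001251]
```

All six numbers are needed in each row.

Request:
jog_arm --motion '[{"x":-4,"y":-0.8,"z":0,"ax":0,"ay":0,"az":4.8},{"x":-4,"y":-0.8,"z":0,"ax":0,"ay":0,"az":4.8},{"x":-4,"y":-0.8,"z":0,"ax":0,"ay":0,"az":4.8},{"x":-4,"y":-0.8,"z":0,"ax":0,"ay":0,"az":4.8},{"x":-4,"y":-0.8,"z":0,"ax":0,"ay":0,"az":4.8}]' --claw 0.1 --squeeze 20

```text
time_s: 0.6
tool_pos: [0.3501, 0.4964, 0.2219]
tool_rot: [-180.0, 0.0, 138.9]
force: [0.4, 0.5, -0.4]
grip_width: 0.0549
grasp_force: 0.0
```

Request:
jog_arm --motion '[{"x":-4,"y":-0.8,"z":0,"ax":0,"ay":0,"az":4.8},{"x":-4,"y":-0.8,"z":0,"ax":0,"ay":0,"az":4.8},{"x":-4,"y":-0.8,"z":0,"ax":0,"ay":0,"az":4.8},{"x":-4,"y":-0.8,"z":0,"ax":0,"ay":0,"az":4.8},{"x":-4,"y":-0.8,"z":0,"ax":0,"ay":0,"az":4.8}]'

```text
time_s: 1.1
tool_pos: [0.4452, 0.3175, 0.2221]
tool_rot: [-180.0, 0.0, 114.9]
force: [0.7, -0.8, 0.0]
grip_width: 0.0483
grasp_force: 0.0
```

Request:
jog_arm --motion '[{"x":-4,"y":-0.8,"z":0,"ax":0,"ay":0,"az":4.8},{"x":-4,"y":-0.8,"z":0,"ax":0,"ay":0,"az":4.8},{"x":-4,"y":-0.8,"z":0,"ax":0,"ay":0,"az":4.8},{"x":-4,"y":-0.8,"z":0,"ax":0,"ay":0,"az":4.8},{"x":-4,"y":-0.8,"z":0,"ax":0,"ay":0,"az":4.8}]'

```text
time_s: 1.6
tool_pos: [0.4593, 0.1154, 0.2222]
tool_rot: [-180.0, 0.0, 90.9]
force: [0.2, -0.1, 0.2]
grip_width: 0.0481
grasp_force: 0.0
```

```bash
python3 -c "
from h import *
go(.4532,-.0741,.12,67.3);print(env.get_obs()['qpos'])"
```

```text
pos [0.4593 0.1154 0.2222] rot [-1.7998e+02  2.0000e-02  9.0890e+01] t 1.6 w 0.0481 F [ 0.2 -0.1  0.2] gf 0.0
turn [-1.000e-02  2.000e-02  2.359e+01] shift before turn [-18.94  -0.9   10.23] after turn [-17.72   6.75  10.22]
[-41.3922726   -4.18156597  23.08179855 107.93813877   1.69982741
  75.93492911 -17.89026015]
```

Request:
jog_arm --motion '[{"x":-3.7,"y":0.6,"z":2,"ax":0,"ay":0,"az":4.7},{"x":-3.7,"y":0.6,"z":2,"ax":0,"ay":0,"az":4.7},{"x":-3.7,"y":0.6,"z":2,"ax":0,"ay":0,"az":4.7},{"x":-3.7,"y":0.6,"z":2,"ax":0,"ay":0,"az":4.7},{"x":-3.7,"y":0.6,"z":2,"ax":0,"ay":0,"az":4.8}]'

```text
time_s: 2.1
tool_pos: [0.4621, -0.0703, 0.1217]
tool_rot: [180.0, -0.0, 67.3]
force: [0.2, -0.6, -0.1]
grip_width: 0.0478
grasp_force: 0.0
```

```bash
python3 -c "
from h import *
go(.4532,-.0741,.006,67.3)
cv2.imwrite('pics/s1.png',cv2.resize(env.read_camera('scene')[:,:,::-1][130:370,210:450],None,fx=2.4,fy=2.4))"
```

```text
pos [ 0.4621 -0.0703  0.1217] rot [ 1.7998e+02 -1.0000e-02  6.7320e+01] t 2.1 w 0.0478 F [ 0.2 -0.6 -0.1] gf 0.0
turn [ 0.02 -0.01  0.02] shift before turn [-0.7  -0.68 11.57] after turn [-0.7  -0.68 11.57]
```

View pics/s1.png

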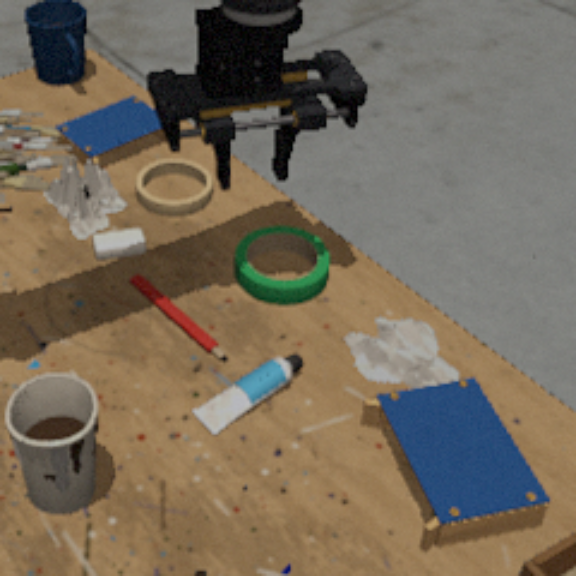

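The gripper is above the green roll. The wide bay's lead-ins at (370,410),(430,530) face the robot, so its opening is there as expected.

Request:
jog_arm --motion '[{"x":-0.7,"y":-0.7,"z":1.5,"ax":0,"ay":0,"az":0},{"x":0,"y":0,"z":3,"ax":0,"ay":0,"az":0},{"x":0,"y":0,"z":3,"ax":0,"ay":0,"az":0},{"x":0,"y":0,"z":2.5,"ax":0,"ay":0,"az":0},{"x":0,"y":0,"z":1.5,"ax":0,"ay":0,"az":0}]'

```text
time_s: 2.65
tool_pos: [0.4517, -0.0723, 0.0055]
tool_rot: [-179.8, 0.1, 67.5]
force: [-1.6, -0.1, -0.5]
grip_width: 0.0479
grasp_force: 0.0
```

Request:
jog_arm --motion '[{"x":0,"y":0,"z":0,"ax":0,"ay":0,"az":0},{"x":0,"y":0,"z":0,"ax":0,"ay":0,"az":0},{"x":0,"y":0,"z":0,"ax":0,"ay":0,"az":0},{"x":0,"y":0,"z":0,"ax":0,"ay":0,"az":0},{"x":0,"y":0,"z":0,"ax":0,"ay":0,"az":0}]' --claw -1

```text
time_s: 3.15
tool_pos: [0.454, -0.0724, 0.0083]
tool_rot: [179.9, -0.1, 67.5]
force: [1.1, 0.4, 0.0]
grip_width: 0.0156
grasp_force: 0.0
```

Request:
jog_arm --motion '[{"x":0,"y":0,"z":0,"ax":0,"ay":0,"az":0},{"x":0,"y":0,"z":-0.5,"ax":0,"ay":0,"az":0},{"x":0,"y":0,"z":-1.5,"ax":0,"ay":0,"az":0},{"x":0,"y":0,"z":-2,"ax":0,"ay":0,"az":0},{"x":0,"y":0,"z":-2,"ax":0,"ay":0,"az":0}]'

```text
time_s: 3.65
tool_pos: [0.4527, -0.0727, 0.0681]
tool_rot: [-179.9, 0.0, 67.5]
force: [0.3, -0.8, -0.9]
grip_width: 0.0139
grasp_force: 20.0
```

```bash
python3 -c "
from h import *
d=np.array([.9225,-.386]);o=np.array([.4332,-.3615])
q=o-(.096+.0432)*d
go(*q,.07,67.3);print(q)"
```

```text
pos [ 0.4527 -0.0727  0.0681] rot [-1.7995e+02  3.0000e-02  6.7500e+01] t 3.65 w 0.0139 F [ 0.3 -0.8 -0.9] gf 20.0
turn [-0.05  0.03  0.2 ] shift before turn [-27.38  -4.67  -0.17] after turn [-27.4   -4.57  -0.19]
[ 0.304788  -0.3077688]
```

Request:
jog_arm --motion '[{"x":-3,"y":0,"z":0,"ax":0,"ay":0,"az":0},{"x":-4,"y":0,"z":0,"ax":0,"ay":0,"az":0},{"x":-4,"y":0,"z":0,"ax":0,"ay":0,"az":0},{"x":-4,"y":0,"z":0,"ax":0,"ay":0,"az":0},{"x":-4,"y":0,"z":0,"ax":0,"ay":0,"az":0}]'

```text
time_s: 4.15
tool_pos: [0.3797, -0.2492, 0.0678]
tool_rot: [180.0, -0.1, 67.5]
force: [-0.1, -1.4, -0.3]
grip_width: 0.0143
grasp_force: 20.0
```

Request:
jog_arm --motion '[{"x":-4,"y":0,"z":0,"ax":0,"ay":0,"az":0},{"x":-3.4,"y":0,"z":0,"ax":0,"ay":0,"az":0},{"x":-1,"y":-1.5,"z":0,"ax":0,"ay":0,"az":0},{"x":0,"y":-2,"z":0,"ax":0,"ay":0,"az":0},{"x":0,"y":-1,"z":0,"ax":0,"ay":0,"az":0}]'

```text
time_s: 4.65
tool_pos: [0.3046, -0.3083, 0.0671]
tool_rot: [-179.9, -0.0, 67.4]
force: [0.4, 0.1, -0.4]
grip_width: 0.014
grasp_force: 20.0
```

```bash
python3 -c "
from h import *
d=np.array([.9225,-.386]);o=np.array([.4332,-.3615])
q=o-(.096+.0432)*d
go(*q,.01,67.3)
s=env.read_camera('scene')[:,:,::-1];t=env.read_camera('top')[:,:,::-1]
cv2.imwrite('pics/t2.png',t)
cv2.imwrite('pics/s2.png',np.hstack([cv2.resize(s[180:380,290:470],None,fx=2.2,fy=2.2),cv2.resize(t[160:310,320:470],None,fx=2.66,fy=440/150)]))"
```

```text
pos [ 0.3046 -0.3083  0.0671] rot [-1.7988e+02 -4.0000e-02  6.7380e+01] t 4.65 w 0.014 F [ 0.4  0.1 -0.4] gf 20.0
turn [-0.12 -0.04  0.08] shift before turn [0.05 0.01 5.71] after turn [ 0.05 -0.01  5.71]
```

View pics/s2.png

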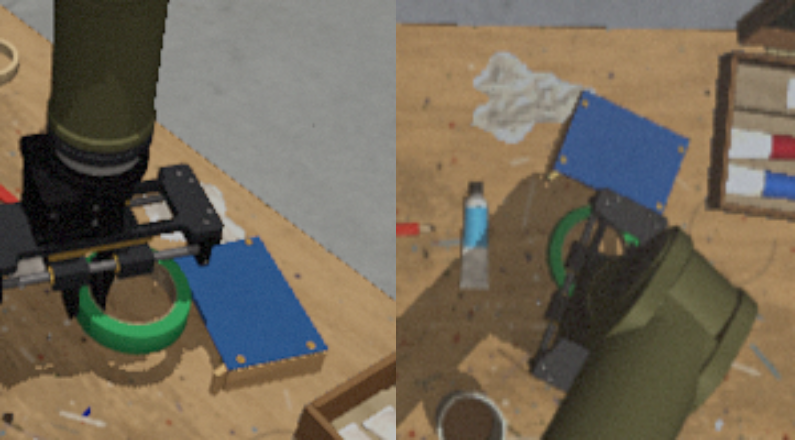

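The roll hangs level in the grip right in front of the wide bay, at (130,310) in the left half. Now I'll lower it and slide it in.

Request:
jog_arm --motion '[{"x":0,"y":0,"z":1.5,"ax":0,"ay":0,"az":0},{"x":0,"y":0,"z":2,"ax":0,"ay":0,"az":0},{"x":0,"y":0,"z":1.5,"ax":0,"ay":0,"az":0},{"x":0,"y":0,"z":0.7,"ax":0,"ay":0,"az":0},{"x":0,"y":0,"z":0,"ax":0,"ay":0,"az":0}]'

```text
time_s: 5.25
tool_pos: [0.3066, -0.3083, 0.0099]
tool_rot: [-179.9, 0.0, 67.5]
force: [-0.5, -0.6, -1.4]
grip_width: 0.0144
grasp_force: 20.0
```

Request:
jog_arm --motion '[{"x":0,"y":0.8,"z":0,"ax":0,"ay":0,"az":0},{"x":0,"y":0.8,"z":0,"ax":0,"ay":0,"az":0},{"x":0,"y":0.8,"z":0,"ax":0,"ay":0,"az":0},{"x":0,"y":0.8,"z":0,"ax":0,"ay":0,"az":0},{"x":0,"y":0.8,"z":0,"ax":0,"ay":0,"az":0}]'

```text
time_s: 5.75
tool_pos: [0.3449, -0.3242, 0.0108]
tool_rot: [180.0, 0.0, 67.5]
force: [0.5, 0.2, -0.7]
grip_width: 0.0141
grasp_force: 20.0
```

```bash
python3 -c "
from h import *
d=np.array([.9225,-.386]);o=np.array([.4332,-.3615])
q=o-(.022+.0432)*d
go(*q,.01,67.3)"
```

```text
pos [ 0.3449 -0.3242  0.0108] rot [179.97   0.    67.53] t 5.75 w 0.0141 F [ 0.5  0.2 -0.7] gf 20.0
turn [0.03 0.   0.23] shift before turn [-0.04  3.06  0.08] after turn [-0.03  3.06  0.08]
```

Request:
jog_arm --motion '[{"x":0,"y":0.8,"z":0,"ax":0,"ay":0,"az":0},{"x":0,"y":0.8,"z":0,"ax":0,"ay":0,"az":0},{"x":0,"y":0.7,"z":0,"ax":0,"ay":0,"az":0},{"x":0,"y":0.7,"z":0,"ax":0,"ay":0,"az":0},{"x":0,"y":0,"z":0.2,"ax":0,"ay":0,"az":0}]'

```text
time_s: 6.25
tool_pos: [0.3728, -0.3359, 0.0088]
tool_rot: [179.9, 0.0, 67.5]
force: [-1.0, -0.4, -1.1]
grip_width: 0.014
grasp_force: 20.0
```

```bash
python3 -c "
from h import *
go(.373,-.3363,.01,67.3)
s=env.read_camera('scene')[:,:,::-1];t=env.read_camera('top')[:,:,::-1]
cv2.imwrite('pics/s3.png',np.hstack([cv2.resize(s[180:380,290:470],None,fx=2.2,fy=2.2),cv2.resize(t[160:310,320:470],None,fx=2.66,fy=440/150)]))"
```

```text
pos [ 0.3728 -0.3359  0.0088] rot [1.7993e+02 3.0000e-02 6.7540e+01] t 6.25 w 0.014 F [-1.  -0.4 -1.1] gf 20.0
turn [0.07 0.03 0.24] shift before turn [-0.03  0.03 -0.12] after turn [-0.03  0.03 -0.12]
```

View pics/s3.png

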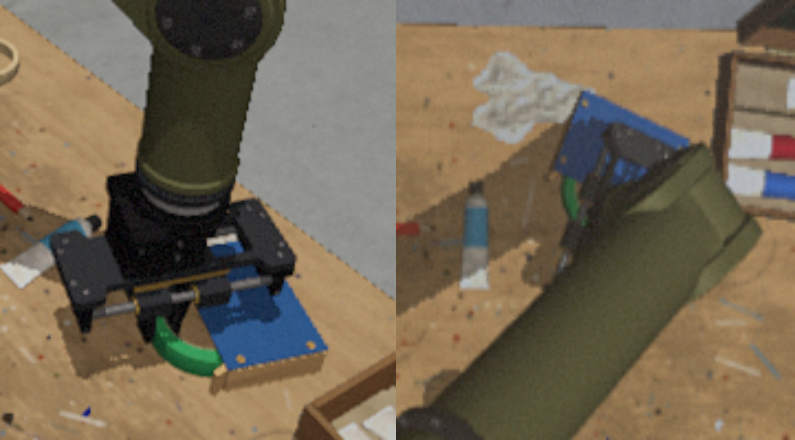

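The roll is entering under the roof (green at (185,350)) with no contact force. I'll release, go up and back, then shut the fingers and push.

Request:
jog_arm --motion '[{"x":0,"y":0,"z":0,"ax":0,"ay":0,"az":0},{"x":0,"y":0,"z":0,"ax":0,"ay":0,"az":0},{"x":0,"y":0,"z":0,"ax":0,"ay":0,"az":0},{"x":0,"y":0,"z":-1,"ax":0,"ay":0,"az":0},{"x":0,"y":0,"z":-2,"ax":0,"ay":0,"az":0}]' --claw -0.45

```text
time_s: 6.85
tool_pos: [0.3704, -0.3347, 0.0383]
tool_rot: [-179.8, 0.0, 67.5]
force: [-0.0, 0.0, 0.3]
grip_width: 0.0236
grasp_force: 0.0
```

Request:
jog_arm --motion '[{"x":0,"y":0,"z":-1.5,"ax":0,"ay":0,"az":0},{"x":0,"y":-2,"z":0,"ax":0,"ay":0,"az":0},{"x":0,"y":-1,"z":0,"ax":0,"ay":0,"az":0},{"x":0,"y":-0.5,"z":1,"ax":0,"ay":0,"az":0},{"x":0,"y":0,"z":0,"ax":0,"ay":0,"az":0}]' --claw -1

```text
time_s: 7.35
tool_pos: [0.3382, -0.3206, 0.0423]
tool_rot: [-179.9, -0.1, 67.5]
force: [-0.5, 0.7, -0.9]
grip_width: 0.001
grasp_force: 0.0
```

```bash
python3 -c "
from h import *
d=np.array([.9225,-.386]);o=np.array([.4332,-.3615])
q=o-.065*d
go(*q,.01,67.3)"
```

```text
pos [ 0.3382 -0.3206  0.0423] rot [-1.7989e+02 -8.0000e-02  6.7510e+01] t 7.35 w 0.001 F [-0.5  0.7 -0.9] gf 0.0
turn [-0.11 -0.08  0.21] shift before turn [-0.12  3.85  3.22] after turn [-0.1   3.84  3.23]
```

Request:
jog_arm --motion '[{"x":0,"y":0,"z":1.7,"ax":0,"ay":0,"az":0},{"x":0,"y":0,"z":1.5,"ax":0,"ay":0,"az":0},{"x":0,"y":1,"z":0,"ax":0,"ay":0,"az":0},{"x":0,"y":0.7,"z":0,"ax":0,"ay":0,"az":0},{"x":0,"y":0.5,"z":0,"ax":0,"ay":0,"az":0}]'

```text
time_s: 7.85
tool_pos: [0.361, -0.3311, 0.012]
tool_rot: [180.0, 0.1, 67.5]
force: [-0.2, -0.3, 0.4]
grip_width: 0.0004
grasp_force: 0.3
```

Request:
jog_arm --motion '[{"x":0,"y":0.4,"z":0,"ax":0,"ay":0,"az":0},{"x":0,"y":0.4,"z":0,"ax":0,"ay":0,"az":0},{"x":0,"y":0.3,"z":0,"ax":0,"ay":0,"az":0},{"x":0,"y":0.2,"z":0,"ax":0,"ay":0,"az":0},{"x":0,"y":0,"z":0,"ax":0,"ay":0,"az":0}]'

```text
time_s: 8.35
tool_pos: [0.372, -0.3355, 0.0117]
tool_rot: [180.0, 0.0, 67.5]
force: [-0.0, -0.5, -0.3]
grip_width: 0.0005
grasp_force: 0.1
```

Request:
jog_arm --motion '[{"x":0,"y":0.1,"z":0,"ax":0,"ay":0,"az":0},{"x":0,"y":0.1,"z":0,"ax":0,"ay":0,"az":0},{"x":0,"y":0.1,"z":0,"ax":0,"ay":0,"az":0},{"x":0,"y":0,"z":0,"ax":0,"ay":0,"az":0},{"x":0,"y":0,"z":0,"ax":0,"ay":0,"az":0}]'

```text
time_s: 8.85
tool_pos: [0.3745, -0.3364, 0.0115]
tool_rot: [180.0, -0.0, 67.5]
force: [-1.1, 0.1, 0.7]
grip_width: 0.0006
grasp_force: 0.5
```

Request:
jog_arm --motion '[{"x":0,"y":0.1,"z":0,"ax":0,"ay":0,"az":0},{"x":0,"y":0.1,"z":0,"ax":0,"ay":0,"az":0},{"x":0,"y":0.1,"z":0,"ax":0,"ay":0,"az":0},{"x":0,"y":0,"z":0,"ax":0,"ay":0,"az":0},{"x":0,"y":0,"z":0,"ax":0,"ay":0,"az":0}]'

```text
time_s: 9.35
tool_pos: [0.3775, -0.3377, 0.0116]
tool_rot: [180.0, 0.0, 67.5]
force: [0.2, 0.1, 0.4]
grip_width: 0.0004
grasp_force: 0.1
```

Request:
jog_arm --motion '[{"x":0,"y":0.1,"z":0,"ax":0,"ay":0,"az":0},{"x":0,"y":0.1,"z":0,"ax":0,"ay":0,"az":0},{"x":0,"y":0.1,"z":0,"ax":0,"ay":0,"az":0},{"x":0,"y":0,"z":0,"ax":0,"ay":0,"az":0},{"x":0,"y":0,"z":0,"ax":0,"ay":0,"az":0}]'

```text
time_s: 9.85
tool_pos: [0.3801, -0.3388, 0.0115]
tool_rot: [180.0, 0.0, 67.5]
force: [-1.1, -0.6, 0.3]
grip_width: 0.0004
grasp_force: 0.2
```

```bash
python3 -c "
from h import *
s=env.read_camera('scene')[:,:,::-1]
cv2.imwrite('pics/s4.png',cv2.resize(s[260:370,320:460],None,fx=5,fy=5,interpolation=2))"
```

```text
(no output)
```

View pics/s4.png

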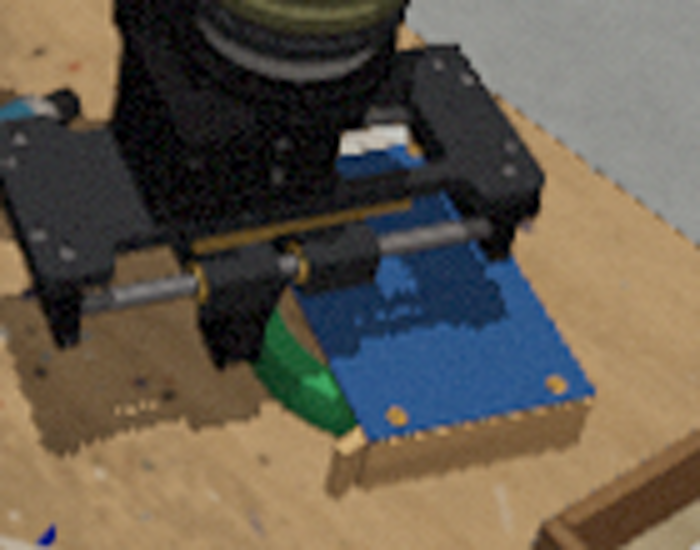

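The fingers touch the roll's front (255,360) and it still stands out some way. I'll keep pushing gently until the stop is felt.

Request:
jog_arm --motion '[{"x":0,"y":0.1,"z":0,"ax":0,"ay":0,"az":0},{"x":0,"y":0.1,"z":0,"ax":0,"ay":0,"az":0},{"x":0,"y":0.1,"z":0,"ax":0,"ay":0,"az":0},{"x":0,"y":0,"z":0,"ax":0,"ay":0,"az":0},{"x":0,"y":0,"z":0,"ax":0,"ay":0,"az":0}]'

```text
time_s: 10.4
tool_pos: [0.3809, -0.3391, 0.0112]
tool_rot: [-179.8, -0.1, 67.5]
force: [-5.8, 3.0, 5.8]
grip_width: 0.0005
grasp_force: 3.1
```

Request:
jog_arm --motion '[{"x":0,"y":0.1,"z":0,"ax":0,"ay":0,"az":0},{"x":0,"y":0.1,"z":0,"ax":0,"ay":0,"az":0},{"x":0,"y":0,"z":0,"ax":0,"ay":0,"az":0},{"x":0,"y":0,"z":0,"ax":0,"ay":0,"az":0},{"x":0,"y":0,"z":0,"ax":0,"ay":0,"az":0}]'

```text
time_s: 10.9
tool_pos: [0.381, -0.3392, 0.0109]
tool_rot: [-179.6, -0.1, 67.5]
force: [-9.4, 4.8, 8.8]
grip_width: 0.0004
grasp_force: 5.2
```

Request:
jog_arm --motion '[{"x":0,"y":-1,"z":0,"ax":0,"ay":0,"az":0},{"x":0,"y":-1,"z":0,"ax":0,"ay":0,"az":0},{"x":0,"y":0,"z":-3,"ax":0,"ay":0,"az":0},{"x":0,"y":0,"z":-4,"ax":0,"ay":0,"az":0},{"x":0,"y":0,"z":-4,"ax":0,"ay":0,"az":0}]'

```text
time_s: 11.4
tool_pos: [0.3655, -0.3328, 0.1224]
tool_rot: [-180.0, -0.0, 67.5]
force: [1.4, 0.8, 1.2]
grip_width: 0.0005
grasp_force: 0.0
```

Request:
jog_arm --motion '[{"x":3,"y":3,"z":0,"ax":0,"ay":0,"az":8},{"x":3,"y":3,"z":0,"ax":0,"ay":0,"az":8},{"x":4,"y":0,"z":0,"ax":0,"ay":0,"az":8},{"x":4,"y":-1,"z":0,"ax":0,"ay":0,"az":8},{"x":4,"y":-2,"z":0,"ax":0,"ay":0,"az":8}]' --claw -0.1

```text
time_s: 11.9
tool_pos: [0.5153, -0.1999, 0.1218]
tool_rot: [179.9, -0.1, 27.1]
force: [0.7, -0.3, 0.2]
grip_width: 0.0325
grasp_force: 0.0
```

```bash
python3 -c "
from h import *
go(.4838,.0479,.1,1.4);print(env.get_obs()['qpos'])
s=env.read_camera('scene')[:,:,::-1]
t=env.read_camera('top')[:,:,::-1]
cv2.imwrite('pics/s5.png',np.hstack([cv2.resize(s[265:365,345:445],None,fx=4,fy=4,interpolation=2),cv2.resize(t[180:250,370:440],None,fx=400/70,fy=400/70,interpolation=2)]))"
```

```text
pos [ 0.5153 -0.1999  0.1218] rot [ 1.7991e+02 -8.0000e-02  2.7100e+01] t 11.9 w 0.0325 F [ 0.7 -0.3  0.2] gf 0.0
turn [ 0.07 -0.1  25.7 ] shift before turn [  8.49 -23.5    2.16] after turn [ -2.54 -24.85   2.18]
[-28.67799631  15.28300899  54.21023553 106.00523968 -13.60290008
  65.41296223 -32.62610454]
```

View pics/s5.png

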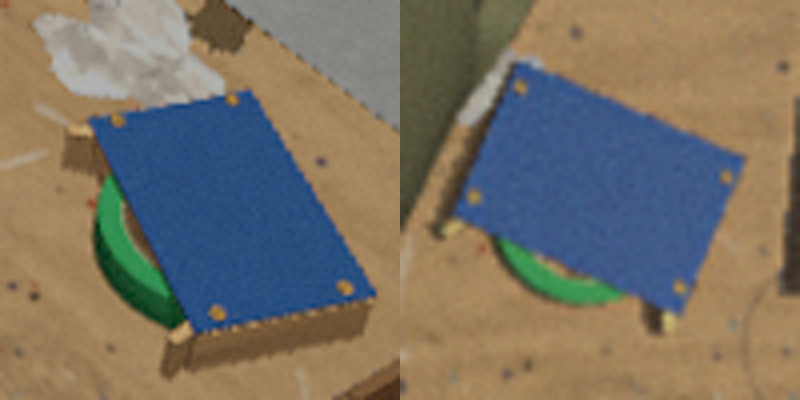

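The green roll is home: it stands out about 20 mm beyond the roof edge, at (560,298) in the right half. On to beige.

Request:
jog_arm --motion '[{"x":1.5,"y":-4,"z":0,"ax":0,"ay":0,"az":8.5},{"x":0.5,"y":-4,"z":0,"ax":0,"ay":0,"az":8.5},{"x":-0.5,"y":-4,"z":0,"ax":0,"ay":0,"az":8.5},{"x":-0.5,"y":-4,"z":0,"ax":0,"ay":0,"az":0},{"x":-0.5,"y":-4,"z":0,"ax":0,"ay":0,"az":0}]'

```text
time_s: 12.5
tool_pos: [0.4728, -0.0193, 0.122]
tool_rot: [-180.0, -0.1, 5.9]
force: [0.1, 0.5, 0.7]
grip_width: 0.039
grasp_force: 0.0
```

```bash
python3 -c "
from h import *
go(.4838,.0479,.006,1.4);print(env.get_obs()['qpos'])
t=env.read_camera('top')[:,:,::-1].copy()
try: print(ring(t,'top',(22,60,130),(35,160,255),.018,(238,272,182,217)))
except Exception as e: print(e)"
```

```text
pos [ 0.4728 -0.0193  0.122 ] rot [-1.7996e+02 -1.0000e-01  5.8900e+00] t 12.5 w 0.039 F [0.1 0.5 0.7] gf 0.0
turn [-0.04 -0.1   4.49] shift before turn [ 1.76 -6.56 11.61] after turn [ 1.26 -6.69 11.6 ]
[-5.36089776e+01 -1.49901156e-01  5.34678793e+01  1.16293670e+02
  8.29130848e-02  6.36976003e+01 -8.42848833e+01]
((0.4817250370979309, 0.09086602926254272), 0.0439041368663311)
```

Request:
jog_arm --motion '[{"x":0,"y":0,"z":0,"ax":0,"ay":0,"az":4.5},{"x":0.3,"y":-2,"z":1,"ax":0,"ay":0,"az":0},{"x":0.5,"y":-2,"z":1,"ax":0,"ay":0,"az":0},{"x":0.5,"y":-2,"z":1,"ax":0,"ay":0,"az":0},{"x":0,"y":-0.7,"z":1,"ax":0,"ay":0,"az":0}]'

```text
time_s: 13.05
tool_pos: [0.4851, 0.0494, 0.0811]
tool_rot: [180.0, -0.0, 1.6]
force: [0.8, -0.8, -0.3]
grip_width: 0.039
grasp_force: 0.0
```

Request:
jog_arm --motion '[{"x":0,"y":0,"z":2,"ax":0,"ay":0,"az":0},{"x":0,"y":0,"z":1,"ax":0,"ay":0,"az":0},{"x":0,"y":0,"z":0,"ax":0,"ay":0,"az":0},{"x":0,"y":0,"z":0,"ax":0,"ay":0,"az":0},{"x":0,"y":0,"z":0,"ax":0,"ay":0,"az":0}]'

```text
time_s: 13.55
tool_pos: [0.4854, 0.0467, 0.0527]
tool_rot: [-180.0, -0.1, 1.4]
force: [0.4, -0.0, 0.2]
grip_width: 0.0388
grasp_force: 0.0
```

```bash
python3 -c "
from h import *
go(.4838,.0479,.006,1.4);print(env.get_obs()['qpos'])"
```

```text
pos [0.4854 0.0467 0.0527] rot [-1.80e+02 -9.00e-02  1.37e+00] t 13.55 w 0.0388 F [ 0.4 -0.   0.2] gf 0.0
turn [-0.   -0.09 -0.03] shift before turn [-0.17 -0.12  4.67] after turn [-0.16 -0.12  4.67]
[-54.7299738   10.20434689  49.95618466 118.16802497  -9.47031495
  55.50468058 -88.4676311 ]
```

Request:
jog_arm --motion '[{"x":-0.2,"y":-0.1,"z":1,"ax":0,"ay":0,"az":0},{"x":0,"y":0,"z":1.5,"ax":0,"ay":0,"az":0},{"x":0,"y":0,"z":1.3,"ax":0,"ay":0,"az":0},{"x":0,"y":0,"z":0.8,"ax":0,"ay":0,"az":0},{"x":0,"y":0,"z":0,"ax":0,"ay":0,"az":0}]'

```text
time_s: 14.05
tool_pos: [0.4817, 0.0476, 0.0048]
tool_rot: [179.9, 0.1, 1.4]
force: [-0.1, 0.3, -0.4]
grip_width: 0.0392
grasp_force: 0.0
```

Request:
jog_arm --motion '[{"x":0,"y":0,"z":0,"ax":0,"ay":0,"az":0},{"x":0,"y":0,"z":0,"ax":0,"ay":0,"az":0},{"x":0,"y":0,"z":0,"ax":0,"ay":0,"az":0},{"x":0,"y":0,"z":0,"ax":0,"ay":0,"az":0},{"x":0,"y":0,"z":0,"ax":0,"ay":0,"az":0}]' --claw -1

```text
time_s: 14.55
tool_pos: [0.483, 0.0481, 0.0063]
tool_rot: [-180.0, -0.0, 1.4]
force: [0.2, -0.2, 1.6]
grip_width: 0.0098
grasp_force: 18.4
```

Request:
jog_arm --motion '[{"x":0,"y":0,"z":0,"ax":0,"ay":0,"az":0},{"x":0,"y":0,"z":-0.2,"ax":0,"ay":0,"az":0},{"x":0,"y":-0.4,"z":0,"ax":0,"ay":0,"az":0},{"x":0,"y":-0.6,"z":0,"ax":0,"ay":0,"az":0},{"x":0,"y":0,"z":0,"ax":0,"ay":0,"az":0}]'

```text
time_s: 15.05
tool_pos: [0.4823, 0.0592, 0.0079]
tool_rot: [-180.0, 0.0, 1.5]
force: [-0.0, 0.2, -1.1]
grip_width: 0.0098
grasp_force: 18.9
```

```bash
python3 -c "
from h import *
d=np.array([-.0244,.9997]);o=np.array([.4817,.204])
go(*(o-(.022+.0408)*d),.008,1.4)
t=env.read_camera('top')[:,:,::-1].copy();cv2.imwrite('pics/t6.png',t)
print(ring(t,'top',(22,60,130),(35,160,255),.018,(225,272,180,217)))"
```

```text
pos [0.4823 0.0592 0.0079] rot [-1.8e+02  1.0e-02  1.5e+00] t 15.05 w 0.0098 F [-0.   0.2 -1.1] gf 18.9
turn [-0.    0.01  0.1 ] shift before turn [ 0.31 -8.19 -0.01] after turn [ 0.29 -8.19 -0.01]
((0.42750516533851624, 0.1740870326757431), 0.0016376044368371367)
```

Request:
jog_arm --motion '[{"x":0.1,"y":-0.8,"z":0.1,"ax":0,"ay":0,"az":0},{"x":0.1,"y":-0.8,"z":0,"ax":0,"ay":0,"az":0},{"x":0.1,"y":-0.8,"z":0,"ax":0,"ay":0,"az":0},{"x":0,"y":-0.8,"z":0,"ax":0,"ay":0,"az":0},{"x":0,"y":-0.8,"z":0,"ax":0,"ay":0,"az":0}]'

```text
time_s: 15.6
tool_pos: [0.4845, 0.0989, 0.0069]
tool_rot: [180.0, -0.0, 1.4]
force: [-0.1, 0.4, -0.8]
grip_width: 0.0097
grasp_force: 18.9
```

Request:
jog_arm --motion '[{"x":0,"y":-0.8,"z":0,"ax":0,"ay":0,"az":0},{"x":0,"y":-0.8,"z":0,"ax":0,"ay":0,"az":0},{"x":0,"y":-0.8,"z":0,"ax":0,"ay":0,"az":0},{"x":0,"y":-0.8,"z":0,"ax":0,"ay":0,"az":0},{"x":0,"y":-0.8,"z":0,"ax":0,"ay":0,"az":0}]'

```text
time_s: 16.1
tool_pos: [0.4835, 0.1387, 0.007]
tool_rot: [180.0, -0.0, 1.4]
force: [-0.2, 0.0, -0.5]
grip_width: 0.0095
grasp_force: 18.9
```

```bash
python3 -c "
from h import *
d=np.array([-.0244,.9997]);o=np.array([.4817,.204])
go(*(o-(.022+.0408)*d),.008,1.4);print(env.get_obs()['qpos'].round(1))"
```

```text
pos [0.4835 0.1387 0.007 ] rot [ 1.7998e+02 -1.0000e-02  1.4100e+00] t 16.1 w 0.0095 F [-0.2  0.  -0.5] gf 18.9
turn [ 0.02 -0.01  0.01] shift before turn [-0.02 -0.25 -0.1 ] after turn [-0.02 -0.25 -0.1 ]
[-59.4  17.2  45.2 117.8 -15.6  51.  -94.1]
```

Request:
jog_arm --motion '[{"x":0,"y":0,"z":0.1,"ax":0,"ay":0,"az":0},{"x":0,"y":0,"z":0,"ax":0,"ay":0,"az":0},{"x":0,"y":0,"z":0,"ax":0,"ay":0,"az":0},{"x":0,"y":0,"z":-1,"ax":0,"ay":0,"az":0},{"x":0,"y":0,"z":-2,"ax":0,"ay":0,"az":0}]' --claw -0.5

```text
time_s: 16.6
tool_pos: [0.4825, 0.137, 0.0357]
tool_rot: [179.9, 0.1, 1.3]
force: [0.4, 0.0, 1.4]
grip_width: 0.0215
grasp_force: 0.0
```

Request:
jog_arm --motion '[{"x":0,"y":0,"z":-1,"ax":0,"ay":0,"az":0},{"x":0,"y":1.5,"z":0,"ax":0,"ay":0,"az":0},{"x":0,"y":1.5,"z":0,"ax":0,"ay":0,"az":0},{"x":0,"y":0.5,"z":0,"ax":0,"ay":0,"az":0},{"x":0,"y":0,"z":0,"ax":0,"ay":0,"az":0}]' --claw -1

```text
time_s: 17.1
tool_pos: [0.4839, 0.1011, 0.0454]
tool_rot: [179.9, 0.1, 1.2]
force: [-0.7, -0.7, 0.1]
grip_width: 0.0005
grasp_force: 0.0
```

Request:
jog_arm --motion '[{"x":0,"y":0,"z":1.5,"ax":0,"ay":0,"az":0},{"x":0,"y":0,"z":1.5,"ax":0,"ay":0,"az":0},{"x":0,"y":0,"z":0.7,"ax":0,"ay":0,"az":0},{"x":0,"y":-0.5,"z":0,"ax":0,"ay":0,"az":0},{"x":0,"y":-0.5,"z":0,"ax":0,"ay":0,"az":0}]'

```text
time_s: 17.6
tool_pos: [0.484, 0.1133, 0.0085]
tool_rot: [179.9, 0.0, 1.4]
force: [0.4, -0.2, -0.3]
grip_width: 0.0005
grasp_force: 0.0
```

```bash
python3 -c "
from h import *
d=np.array([-.0244,.9997]);o=np.array([.4817,.204])
go(*(o-(.0445+.0065)*d),.008,1.4)"
```

```text
pos [0.484  0.1133 0.0085] rot [1.7993e+02 3.0000e-02 1.4000e+00] t 17.6 w 0.0005 F [ 0.4 -0.2 -0.3] gf 0.0
turn [0.07 0.03 0.  ] shift before turn [-0.   -3.97  0.05] after turn [-0.   -3.97  0.05]
```

Request:
jog_arm --motion '[{"x":0,"y":-0.7,"z":0,"ax":0,"ay":0,"az":0},{"x":0,"y":-0.7,"z":0,"ax":0,"ay":0,"az":0},{"x":0,"y":-0.7,"z":0,"ax":0,"ay":0,"az":0},{"x":0,"y":-0.7,"z":0,"ax":0,"ay":0,"az":0},{"x":0,"y":-0.5,"z":0,"ax":0,"ay":0,"az":0}]'

```text
time_s: 18.1
tool_pos: [0.4835, 0.1468, 0.0092]
tool_rot: [180.0, -0.0, 1.4]
force: [-0.1, -1.2, 1.5]
grip_width: 0.0006
grasp_force: 0.5
```

Request:
jog_arm --motion '[{"x":0,"y":-0.2,"z":0,"ax":0,"ay":0,"az":0},{"x":0,"y":-0.1,"z":0,"ax":0,"ay":0,"az":0},{"x":0,"y":-0.1,"z":0,"ax":0,"ay":0,"az":0},{"x":0,"y":0,"z":0,"ax":0,"ay":0,"az":0},{"x":0,"y":0,"z":0,"ax":0,"ay":0,"az":0}]'

```text
time_s: 18.6
tool_pos: [0.4833, 0.1499, 0.009]
tool_rot: [180.0, -0.0, 1.4]
force: [0.9, -1.1, 0.2]
grip_width: 0.0007
grasp_force: 0.4
```

Request:
jog_arm --motion '[{"x":0,"y":-0.1,"z":0,"ax":0,"ay":0,"az":0},{"x":0,"y":-0.1,"z":0,"ax":0,"ay":0,"az":0},{"x":0,"y":-0.1,"z":0,"ax":0,"ay":0,"az":0},{"x":0,"y":0,"z":0,"ax":0,"ay":0,"az":0},{"x":0,"y":0,"z":0,"ax":0,"ay":0,"az":0}]'

```text
time_s: 19.1
tool_pos: [0.4831, 0.153, 0.0089]
tool_rot: [180.0, -0.0, 1.4]
force: [0.1, -1.3, 0.3]
grip_width: 0.0006
grasp_force: 0.6
```

Request:
jog_arm --motion '[{"x":0,"y":-0.1,"z":0,"ax":0,"ay":0,"az":0},{"x":0,"y":-0.1,"z":0,"ax":0,"ay":0,"az":0},{"x":0,"y":-0.1,"z":0,"ax":0,"ay":0,"az":0},{"x":0,"y":0,"z":0,"ax":0,"ay":0,"az":0},{"x":0,"y":0,"z":0,"ax":0,"ay":0,"az":0}]'

```text
time_s: 19.6
tool_pos: [0.4831, 0.1532, 0.0089]
tool_rot: [179.8, 0.0, 1.3]
force: [-0.0, -7.8, 3.9]
grip_width: -0.0002
grasp_force: 3.7
```

Request:
jog_arm --motion '[{"x":0,"y":-0.1,"z":0,"ax":0,"ay":0,"az":0},{"x":0,"y":-0.1,"z":0,"ax":0,"ay":0,"az":0},{"x":0,"y":0,"z":0,"ax":0,"ay":0,"az":0},{"x":0,"y":0,"z":0,"ax":0,"ay":0,"az":0},{"x":0,"y":0,"z":0,"ax":0,"ay":0,"az":0}]'

```text
time_s: 20.1
tool_pos: [0.4831, 0.1533, 0.0089]
tool_rot: [179.7, 0.1, 1.3]
force: [-0.6, -10.6, 6.8]
grip_width: 0.0007
grasp_force: 5.6
```

Stop reached. I'll retreat, lift and check both rolls.

Request:
jog_arm --motion '[{"x":0,"y":1,"z":0,"ax":0,"ay":0,"az":0},{"x":0,"y":1,"z":0,"ax":0,"ay":0,"az":0},{"x":0,"y":0,"z":-3,"ax":0,"ay":0,"az":0},{"x":0,"y":0,"z":-4,"ax":0,"ay":0,"az":0},{"x":0,"y":0,"z":-4,"ax":0,"ay":0,"az":0}]'

```text
time_s: 20.6
tool_pos: [0.4829, 0.1379, 0.1198]
tool_rot: [180.0, 0.1, 1.4]
force: [1.7, 1.2, 0.2]
grip_width: 0.0007
grasp_force: 0.0
```

Request:
jog_arm --motion '[{"x":0,"y":4,"z":-2,"ax":0,"ay":0,"az":0},{"x":0,"y":4,"z":-2,"ax":0,"ay":0,"az":0},{"x":0,"y":4,"z":0,"ax":0,"ay":0,"az":0},{"x":0,"y":3,"z":0,"ax":0,"ay":0,"az":0},{"x":0,"y":0,"z":0,"ax":0,"ay":0,"az":0}]'

```text
time_s: 21.1
tool_pos: [0.4871, -0.0166, 0.1594]
tool_rot: [-180.0, -0.1, 1.0]
force: [0.6, 0.1, -0.6]
grip_width: 0.0006
grasp_force: 0.0
```

```bash
python3 -c "
from h import *
s=env.read_camera('scene')[:,:,::-1]
t=env.read_camera('top')[:,:,::-1]
cv2.imwrite('pics/s7.png',np.vstack([np.hstack([cv2.resize(t[170:240,185:255],(300,300),interpolation=2),cv2.resize(s[150:250,200:320],(400,300),interpolation=2)]),cv2.resize(t[150:270,130:430],(700,280),interpolation=2)]))"
```

```text
(no output)
```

View pics/s7.png

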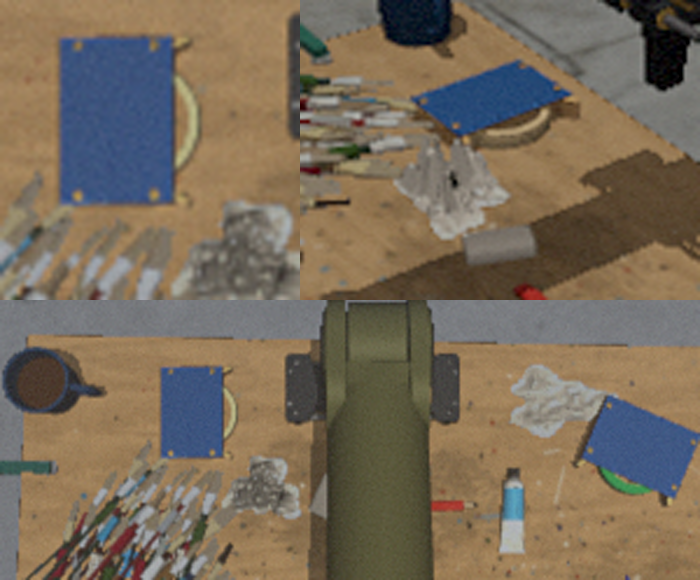

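Both rolls are home. The beige one stands out about 19 mm at (188,122), green is unchanged at (630,480), and the other things I can see are where they were.

```bash
python3 -c "
from h import *
print(env.sign_off())"
```

```text
the job is handed in; nothing more can be done
None
```

Both rolls are flat in their bays and pushed back to the stops, green in the wide bay first and then beige in the narrow one; the job was handed in at about 21 s, with nothing else on the bench touched.

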